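# Lock the tube wheel onto the mixer spindle

## Task

Put the white tube wheel over the mixer's spindle, fully down on its seat, then lock it there by pressing the orange spring clip sideways into the spindle's groove, just above the wheel's hub, until it snaps fully home. The spindle stands on soft rubber and gives sideways as you press, so follow it until you feel the snap, but never force it: push it no more than 15 mm out of its place (about 15 N) and do not jam the clip against its head. Let go of everything and leave the other things on the bench where they are.

Things in the scene. Friction and masses are not known exactly. Their poses are not given: they have to be found in the camera images.
- wheel: White plastic tube wheel, about 220 g, lying flat on the bench: plate 150 mm across, 8 mm thick, with ten 12 mm tube holes; in its middle a plain round hub 40 mm across rising to 30 mm above the wheel's underside (22 mm of it stands above the plate, to be gripped from above), with a 24 mm through bore. Origin: centre of the underside; z up along the bore.
- hub_top (a point): Centre of the hub's top face, on the bore axis, 30 mm above the wheel's underside.
- mixer: Mixer housing, an ivory box 170 x 180 mm, its top 50 mm above the bench, fixed. Origin: centre of its underside. A soft rubber mount carries the spindle over its middle: the spindle gives sideways in any direction, 1 mm for each newton, up to a stop at 20 mm, and returns when let go; it does not yield downwards.
- spindle: Upright steel spindle with its round seat (56 mm across, 82 mm above the bench). Origin: on the axis, on the seat's face, where the wheel's underside must rest. It rises 47 mm: 22 mm shaft up to 29.5 mm, the groove, a 22 mm head from 37 to 42 mm, bevelled to 13 mm across at the top. Seat and spindle move as one on the rubber mount.
- groove (a point): Point on the spindle axis 30 mm above the seat, moving with the spindle. The groove, 16 mm in diameter, runs from 0.5 mm below this point to 7 mm above it; with the wheel down, the hub's top face is level with this point, and the clip lying on the hub has 2 mm of room under the spindle's head.
- clip: Orange push-on retaining clip, 28 g, flat on a blue mat 3 mm thick. A fork 5 mm thick with two spring arms, 34 mm over their outsides, its flared mouth open to +x and 15 mm ahead of the origin. Origin: on the underside, where the spindle axis lies once the clip is home; z up; x is the way the clip is pressed on. It may be pressed in from any side.
- clip_grip (a point): Centre of the top face of the clip's upright grip block, for the fingers: 12 mm along the clip's x, 16 mm along its y, from the tongue's top (5 mm above the clip's underside) to 32 mm above the underside, plain flat sides. It lies 34 mm behind the clip's origin (x = -34 mm).
- clip_centre (a point): The clip's origin. Pressed in at the groove, the mouth first bears with this point 13 mm short of the spindle axis; the push climbs to 9 to 15 N while it is still 9 to 12 mm short (the spindle has by then yielded 9 to 14 mm), then drops suddenly as the arms snap round, and rises again as the cross-piece bears on the spindle: home.
- clip_arm_left (a joint): Spread of the clip's spring arm on its +y side, rad: 0 closed, positive when forced outwards, springs back by itself; about 0.1 while it is being forced over the groove.
- clip_arm_right (a joint): The same for the arm on the clip's -y side.
- tube_rack: Bystander: white rack of 3 x 8 places, 84 x 204 x 55 mm, with six capped tubes up to 95 mm high. Origin: centre of the underside.
- blue_rack: Bystander: white rack of 3 x 4 places, 84 x 108 x 55 mm, with blue-capped tubes up to 95 mm high. Origin: centre of the underside.
- tape: Bystander: black tape roll lying flat, 96 mm across, 25 mm high. Origin: centre of the underside.
- marker: Bystander: white marker pen with a blue cap lying on the bench, 133 mm long, 12 mm thick. Origin: middle of its length, on the bench.
- black_clip: Bystander: larger black clip from another machine, 42 x 62 mm, 24 mm high. Not to be used. Origin: on its underside.
- driver: Bystander: screwdriver with a yellow handle, 170 mm long. Origin: middle of its length, on the bench.
- wash_bottle: Bystander: white bottle, 72 mm across, 150 mm high. Origin: centre of the underside.
Mind the look-alikes: they are no part of the job. There is more than one size of the wheel; the job needs the smallest.

How it is judged (in metres and radians):
On the way, in this order (a step that is already met when the one before it is completed fails the run):
1. the wheel is on the spindle, fully down on its seat (horizontal distance between hub_top and groove below 0.003 m and z of hub_top in the frame of groove between -0.002 and 0.002 m and angle between the z axis of wheel and the z axis of groove, either way round below 0.05 rad), for 0.2 s.
2. the orange clip has snapped home in the spindle's groove above the hub (all of step 1 and horizontal distance between clip_centre and groove below 0.0025 m and z of clip_centre in the frame of groove between -0.0015 and 0.0025 m and angle between the z axis of clip and the z axis of groove, either way round below 0.12 rad and value of joint each of clip_arm_left, clip_arm_right below 0.035 rad), for 0.2 s.
At the end, for the whole second after the job is handed in: Wheel level on its seat (hub within 3 mm of the spindle axis, height within 2 mm); clip home in the groove between hub and head (origin within 2.5 mm of the axis, level within 0.12 rad, both arms closed under 0.035 rad); both released and at rest (all of step 2 and linear speed of each of wheel, clip below 0.02 m/s); the robot touches nothing.
It fails at once if the spindle is pushed more than 15.5 mm out of its place over the mixer's middle (horizontal distance between spindle and mixer above 0.0155 m).
It fails at once if the clip is jammed against the spindle (all their contact forces added up, the arms' squeeze included, pass 45 N; a good press stays below 35 N) (contact force between clip and spindle above 45 N).
It fails at once if another thing on the bench (rack, tape, marker, black clip, screwdriver, bottle) is moved by more than 20 mm (distance of any of tube_rack, blue_rack, tape, marker, black_clip, driver, wash_bottle from where it was at the start of the episode above 0.02 m).
It also fails if it takes over 72 s, if anything falls off the work surface, if the arm or the gripper's body presses on something with over 40 N, if the wrist force passes 120 N, or if a joint passes its speed limit or range.

## Robot

A 6-joint arm with a two-finger parallel gripper is mounted at the origin on the work surface. World frame = base frame: x ahead of the robot, y to its left, z up, the work surface at z = 0. Lengths are in mm, angles in degrees, forces in N, time in s.
With the tool pointing down it reaches from about 325 to 1000 mm from the base axis. Payload 5.1 kg.
Tool frame: the origin (TCP) lies at the very end of the fingers, on their centre line; the grasp point (between the pads) lies 19 mm behind it; x points along the fingers, y is the direction in which the jaws open and shut, and the axes are right-handed (so a half turn about x gives the same grasp; the last joint's range is limited). The gripper opens to 85 mm and grips with 20 to 120 N. Pads are 22 mm wide; open, the fingers measure 114 mm over their backs; the gripper's body (76 mm by 85 mm) begins 54 mm behind the grasp point. The pads swing forward as they close: fully open they stand 13 mm farther back than shut.
Start: joints at [-75.779, 7.093, 94.555, -0, 78.352, -4.733], TCP at [211.087, -614.758, 231.322] pointing down, gripper open.
Joint ranges: [-149.61, 149.61], [-58.7, 133.49], [1.44, 155.28], [-77.14, 257.14], [18.33, 153.61], [-166.67, 166.67]. Speed limits (degrees/s): [147.25, 147.25, 180, 180, 180, 180].

## Interface

Orientations are given as [roll, pitch, yaw] about the fixed x, y, z axes, in that order (R = Rz(yaw) Ry(pitch) Rx(roll)).
In Python, from bench import state, snapshot, camera_params, hand_in, recognise gives the robot as it stands. The module is installed in compiled form; this text tells all that it offers.
- The arm moves only by the tool carry_out, never from a script. Its argument "commands" is a list that holds one entry, the list of rows, each a list of 6 numbers: the shift along the tool's x, y, z normalised to -1 to 1, where 1 is 0.15 m, then the turn, a rotation vector about the tool's x, y, z normalised to -1 to 1, where 1 is 90 degrees. A call has 1 to 12 rows; each row is the pose to reach, as a shift and turn from the pose commanded when the call began, along the tool's axes at that moment; what a row does not reach only later rows make up. A row lasts 1/12 s, in which the tool goes at most 41.7 mm and 7.16 degrees, less where a joint would pass 70% of its speed; a pose out of reach is approached as far as the arm can. A call with a number of a shift or a turn outside -1 to 1 is refused whole. A call with a gripper value outside its range is refused whole. "gripper" is the closure, from 0 (fully open) to 1 (shut), set as the call begins (left out, the last holds). The fingers move at their own pace and stop on an object; "squeeze" is the grip in N (left out, the last holds). Time passes only in rows, so rows that repeat a pose let the fingers close. It gives the time, the measured TCP pose, the force and the opening at its end, in the units of the state.
- state(): the state, without advancing time (a new reading comes with each control period).
- snapshot(name): name is "side" or "top" or "wrist"; returns the picture (480x640x3 uint8, red, green, blue); there is no depth.
- camera_params(name): a dict with "camera_matrix" (3x3 intrinsics, pixels), "origin" and "attitude" of the camera in the world; the wrist camera has in their place "hand_eye" (4x4, takes a point from camera to tool coordinates, whose origin is the TCP and whose axes are the tool frame's). Camera axes: x right, y up, looking along -z (the intrinsics and any distortion apply to the point x, -y, -z); pixel columns grow to the right and rows downward; lengths in mm; the calibration is good to about 2 mm. The wrist camera is an equidistant fisheye: a pixel r from the principal point sees the ray r / f radians off the axis. A picture is of the moment at which its call begins: read the wrist's pose just before it. camera_params takes no time and is no camera call.
- hand_in(): hands the job in, once; it reports no verdict.
Trained networks look in the newest picture that a camera, given by its name, has taken for a name from the list of things; names that differ only in an ending like _2 or _b are one class to them, and where a whole thing is asked for, a point or a joint stands for the part that bears it (a point fixed in the world has none). Each returns a list of dicts, best first, with "confidence" (0 to 1); they miss things now and then, are a little off and sometimes report something else, mostly with a low value. They report only what shows in the picture. A call takes as long as a camera call. They do not tell look-alikes from the thing itself.
- recognise(thing, camera): "rect" ([left, top, right, bottom] in pixels, round what is visible of it).
The state is a dict: "time_s": time; "qpos": joint angles; "dq": joint speeds; "tau": joint torques, N m; "tcp_pos": TCP position; "eef_rot": TCP orientation; "wrist_force": force on the tool from outside, world axes, zero at the start; "torque": the same for the moment, N m; "gripper_width": opening from 0.0 (shut) to 1.0 (fully open).
Only numpy, scipy, OpenCV 4.12 (cv2) and the standard library are available. Lean on these libraries where they do the work, as an engineer would, in place of code of your own. Each camera call takes 0.05 s, during which the arm holds its last target. There are 200 camera calls.

## Working session

There is one attempt and no reset: what is moved stays moved. The work goes in short steps, Python scripts to look and compute and a tool call to move; the robot and the scene stay as the last step left them, time stands still between calls to the robot, and variables do not carry over. Pictures are saved under pics/ and viewed, about 8 in all and at most 12, crops included, and the job is handed in when it is done.

Besides the shell and the picture viewer there is one more tool, called in YAML: its name, and indented under it one key for each argument. carry_out: Moves the arm, as the interface text tells. Its arguments: {"type":"object","properties":{"commands":{"type":"array"},"gripper":{"type":"number"},"squeeze":{"type":"number"}},"required":["commands"]}

```bash
mkdir -p pics; python3 - <<'E'
from bench import *
import cv2,numpy as np
print(state())
for n in("top","side","wrist"):
    im=snapshot(n); cv2.imwrite(f"pics/{n}0.png",im[:,:,::-1])
    p=camera_params(n); print(n,{k:np.round(v,4).tolist() if not isinstance(v,str) else v for k,v in p.items()})
    if n!="wrist":
        for t in("wheel","mixer","spindle","clip"): print(t,[(np.round(d["rect"]).tolist(),round(d["confidence"],2)) for d in recognise(t,n)])
E
```

```text
{'time_s': 0.0, 'qpos': array([-7.57780490e+01,  7.13287440e+00,  9.46343036e+01,  1.62489827e-03,
        7.83535463e+01, -4.73228873e+00]), 'dq': array([ 0.05548307,  0.0280568 ,  0.07078001,  0.03384807, -0.04759828,
       -0.00752926]), 'tau': array([-9.29949128e-04, -4.23614252e+01, -3.65448081e+01, -1.49594025e-04,
        6.89992725e-03,  1.56844607e-06]), 'tcp_pos': array([ 210.95882798, -614.15789214,  230.0577703 ]), 'eef_rot': array([-95.48721615,  89.87926526, 103.46669389]), 'wrist_force': array([-0.33349723,  0.18333842, -0.22638285]), 'torque': array([ 1.80492375e-05, -6.41079979e-03, -3.86548110e-04]), 'gripper_width': 0.9986064397466575}
top {'camera_matrix': [[478.634, 0.0, 319.5316], [0.0, 478.634, 232.9404], [0.0, 0.0, 1.0]], 'origin': [461.0399, 18.1988, 1163.6769], 'attitude': [4.5593, -0.3246, -90.5664]}
wheel [([189.0, 308.0, 283.0, 399.0], 0.83), ([381.0, 184.0, 444.0, 249.0], 0.75), ([373.0, 265.0, 468.0, 353.0], 0.68), ([496.0, 166.0, 545.0, 252.0], 0.56)]
mixer [([169.0, 192.0, 265.0, 282.0], 0.69), ([238.0, 126.0, 275.0, 167.0], 0.66)]
spindle [([199.0, 223.0, 226.0, 249.0], 0.73)]
clip [([326.0, 270.0, 334.0, 279.0], 0.54)]
side {'camera_matrix': [[445.2564, 0.0, 327.7531], [0.0, 445.2564, 240.8867], [0.0, 0.0, 1.0]], 'origin': [391.5427, 708.0166, 901.8766], 'attitude': [41.7677, 0.8284, -171.3633]}
wheel [([352.0, 183.0, 433.0, 240.0], 0.85), ([374.0, 306.0, 476.0, 403.0], 0.75), ([284.0, 188.0, 337.0, 226.0], 0.63)]
mixer [([252.0, 303.0, 341.0, 394.0], 0.8)]
spindle [([281.0, 319.0, 308.0, 346.0], 0.69)]
clip [([336.0, 257.0, 355.0, 269.0], 0.59)]
wrist {'camera_matrix': [[371.6483, 0.0, 317.494], [0.0, 371.6483, 244.2595], [0.0, 0.0, 1.0]], 'hand_eye': [[-0.0008, 0.3122, -0.95, -142.2221], [1.0, -0.0006, -0.0011, -0.4609], [-0.0009, -0.95, -0.3122, -80.9383], [0.0, 0.0, 0.0, 1.0]]}
```

View pics/top0.png

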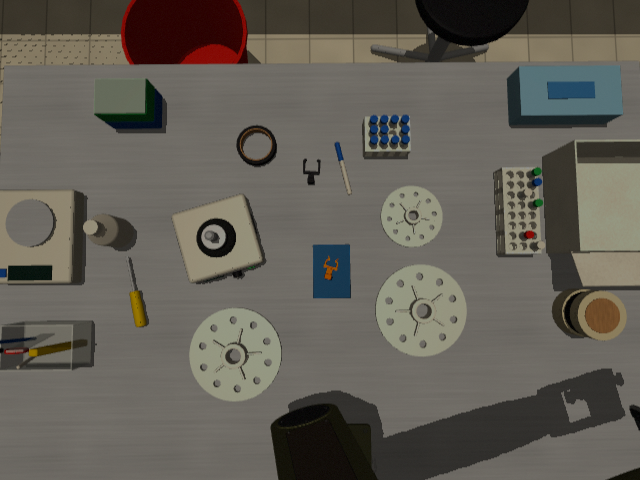

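View pics/side0.png

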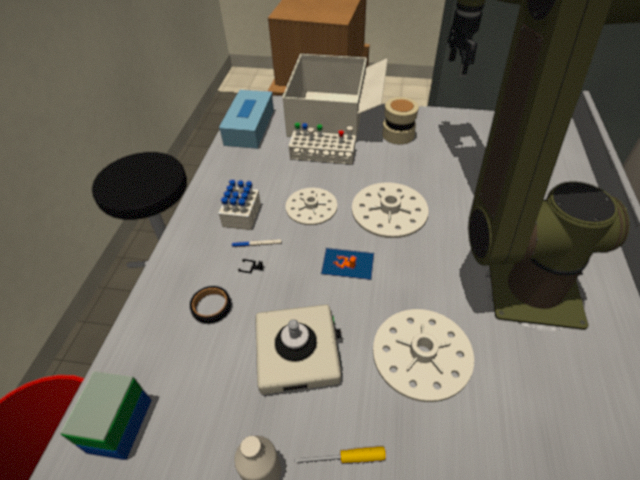

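Three wheels are in the top view: (235,354) about 92 px across, (421,310) about 91 px and (412,216) about 62 px. At about 0.41 px/mm the last is 150 mm across, so it is the one for the job. The orange clip is on the mat at (331,268), the spindle at (213,237), and the black clip at (312,170).

```bash
cat > h.py <<'E'
from bench import *
import cv2,numpy as np
from scipy.spatial.transform import Rotation as R
def ray(cam,uv,st=None):
    p=camera_params(cam);K=p["camera_matrix"];K=np.array(K)
    x=(uv[0]-K[0,2])/K[0,0];y=(uv[1]-K[1,2])/K[1,1]
    if cam=="wrist":
        H=np.array(p["hand_eye"]);r=np.hypot(x,y);s=np.sin(r)/max(r,1e-9)
        d=np.array([x*s,-y*s,-np.cos(r)])
        T=R.from_euler("xyz",st["eef_rot"],degrees=True).as_matrix()
        return T@H[:3,3]+st["tcp_pos"],T@H[:3,:3]@d
    A=R.from_euler("xyz",p["attitude"],degrees=True).as_matrix()
    return np.array(p["origin"]),A@np.array([x,-y,-1.])
def pt(cam,uv,z,st=None):
    o,d=ray(cam,uv,st);return o+d*(z-o[2])/d[2]
def proj(cam,P,st):
    p=camera_params(cam);K=np.array(p["camera_matrix"])
    if cam=="wrist":
        H=np.array(p["hand_eye"]);T=R.from_euler("xyz",st["eef_rot"],degrees=True).as_matrix()
        A=T@H[:3,:3];o=T@H[:3,3]+st["tcp_pos"]
    else:
        A=R.from_euler("xyz",p["attitude"],degrees=True).as_matrix();o=np.array(p["origin"])
    c=A.T@(np.array(P)-o);c=np.array([c[0],-c[1],-c[2]]);q=c[:2]/c[2]
    if cam=="wrist":
        n=np.hypot(c[0],c[1]);q=c[:2]/max(n,1e-9)*np.arctan2(n,c[2])
    return q*K[0,0]+K[:2,2]
def tri(uvA,uvB):
    o1,d1=ray("top",uvA);o2,d2=ray("side",uvB)
    s=np.linalg.lstsq(np.c_[d1,-d2],o2-o1,rcond=None)[0]
    a=o1+d1*s[0];b=o2+d2*s[1];return (a+b)/2,np.linalg.norm(a-b)
def move(target,rot=None,st=None):
    "rows of move numbers: tool shift and turn to target TCP position / rotation matrix"
    st=st or state();T=R.from_euler("xyz",st["eef_rot"],degrees=True)
    s=T.inv().apply(np.array(target)-st["tcp_pos"])/150
    w=(T.inv()*R.from_matrix(rot)).as_rotvec()/(np.pi/2) if rot is not None else np.zeros(3)
    return np.round(np.r_[s,w],4)
def down(ydir):
    "tool x down, tool y along ydir deg"
    a=np.radians(ydir);x=np.array([0,0,-1.]);y=np.array([np.cos(a),np.sin(a),0]);return np.c_[x,y,np.cross(x,y)]
E
python3 - <<'E'
from h import *
print("wheels",[ (pt("top",u,8).round(1)) for u in((412,216),(421,310),(235,354))])
print("wheel edges",pt("top",(381,216),8).round(),pt("top",(443,216),8).round())
print("wheel side",pt("side",(311,206),8).round(1))
print("spindle top z129",pt("top",(214,238),129).round(1),pt("side",(294,325),129).round(1))
print("clip",pt("top",(331,268),8).round(1),pt("side",(346,262),8).round(1))
print("mixer",pt("top",(218,238),50).round(1))
a=cv2.imread("pics/top0.png");b=cv2.imread("pics/side0.png")
L=[a[235:305,290:370],a[180:250,372:452],a[205:275,175:255],b[230:300,310:390]]
L=[cv2.resize(i,(400,300) if 0 else (400,350),interpolation=cv2.INTER_CUBIC) for i in L]
o=np.vstack([np.hstack(L[:2]),np.hstack(L[2:])]);o=cv2.resize(o,(680,595));cv2.imwrite("pics/c1.png",o)
st=state();T=R.from_euler("xyz",st["eef_rot"],degrees=True).as_matrix();print(T.round(3))
E
```

```text
wheels [array([ 592.3, -214.5,    8. ]), array([ 365.8, -230.4,    8. ]), array([267. , 214.1,   8. ])]
wheel edges [ 593. -139.    8.] [ 592. -290.    8.]
wheel side [ 592.6 -206.7    8. ]
spindle top z129 [534.7 240.  129. ] [539.2 258.8 129. ]
clip [468.2 -16.    8. ] [466.6 -13.6   8. ]
mixer [540.2 247.6  50. ]
[[-0.     0.325 -0.946]
 [ 0.    -0.946 -0.325]
 [-1.    -0.     0.   ]]
```

View pics/c1.png

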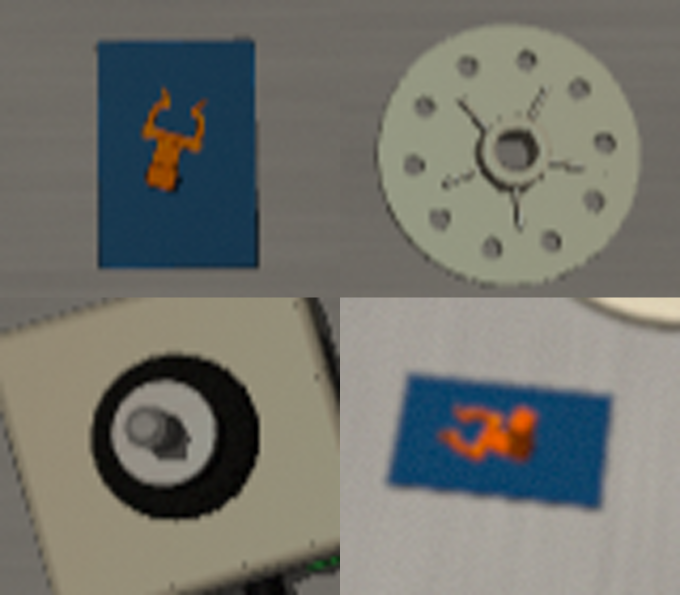

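The crop confirms three things. The small wheel has a plain hub. The clip lies on the mat with its mouth toward world +x, turned about -12°. The spindle stands over the mixer. I'll move over the wheel now.

carry_out:
  commands:
    - [[0,-0.45,-0.85,0,0,0],[0,-0.45,-0.85,0,0,0],[0,-0.45,-0.85,0,0,0],[0,-0.45,-0.85,0,0,0],[0,-0.45,-0.85,0,0,0]]
  gripper: 0.0

```text
time_s: 0.97
tcp_pos: [312.3, -506.7, 231.5]
eef_rot: [-170.3, 89.9, 28.9]
wrist_force: [0.2, -1.7, -0.2]
gripper_width: 0.998
```

carry_out:
  commands:
    - [[0,-0.45,-0.85,0,0,0],[0,-0.45,-0.85,0,0,0],[0,-0.45,-0.85,0,0,0],[0,-0.45,-0.85,0,0,0],[0,-0.45,-0.85,0,0,0]]

```text
time_s: 1.38
tcp_pos: [410.4, -402.2, 231.6]
eef_rot: [170.6, 89.9, 9.8]
wrist_force: [-1.2, -0.4, 0.1]
gripper_width: 1.002
```

carry_out:
  commands:
    - [[0,-0.4,-0.8,0,0,0],[0,-0.4,-0.8,0,0,0],[0,-0.4,-0.8,0,0,0],[0,-0.4,-0.8,0,0,0],[0,-0.4,-0.8,0,0,0]]

```text
time_s: 1.8
tcp_pos: [503.4, -308.0, 231.3]
eef_rot: [51.6, 90.0, -109.3]
wrist_force: [-0.2, -0.6, -0.3]
gripper_width: 1.0
```

carry_out:
  commands:
    - [[0.3,-0.4,-0.77,-0.567,0,0],[0.3,-0.4,-0.77,-0.567,0,0],[0.3,-0.4,-0.77,-0.567,0,0],[0.3,-0.4,-0.77,-0.567,0,0],[0.3,-0.4,-0.77,-0.567,0,0],[0.3,-0.4,-0.77,-0.567,0,0],[0.3,-0.4,-0.77,-0.567,0,0],[0.3,-0.4,-0.77,-0.567,0,0],[0.3,-0.4,-0.77,-0.567,0,0],[0.3,-0.4,-0.77,-0.567,0,0],[0.3,-0.4,-0.77,-0.567,0,0],[0.3,-0.4,-0.77,-0.567,0,0]]

```text
time_s: 2.8
tcp_pos: [591.9, -214.8, 186.4]
eef_rot: [22.3, 90.0, -87.8]
wrist_force: [-0.3, -0.2, -0.6]
gripper_width: 1.001
```

```bash
python3 - <<'E'
from h import *
st=state();print(st["tcp_pos"],st["qpos"].round(1));im=snapshot("wrist");cv2.imwrite("pics/w1.png",im[:,:,::-1])
for t in("wheel","hub_top"):print(t,recognise(t,"wrist"))
print(proj("wrist",(592,-214,30),st))
E
```

```text
[ 591.94508726 -214.84007513  186.38916119] [-24.8   6.4  99.7  -0.   73.9  -4.7]
wheel [{'rect': [233.1, 129.0, 401.4, 290.9], 'confidence': 0.71}, {'rect': [43.9, 203.2, 226.0, 377.8], 'confidence': 0.63}, {'rect': [0.0, 0.0, 13.9, 32.1], 'confidence': 0.52}]
hub_top [{'rect': [45.5, 198.5, 223.5, 377.0], 'confidence': 0.9}, {'rect': [0.7, 0.7, 13.2, 32.7], 'confidence': 0.71}, {'rect': [236.0, 129.7, 403.0, 289.9], 'confidence': 0.69}]
[316.51987878 223.50749065]
```

View pics/w1.png

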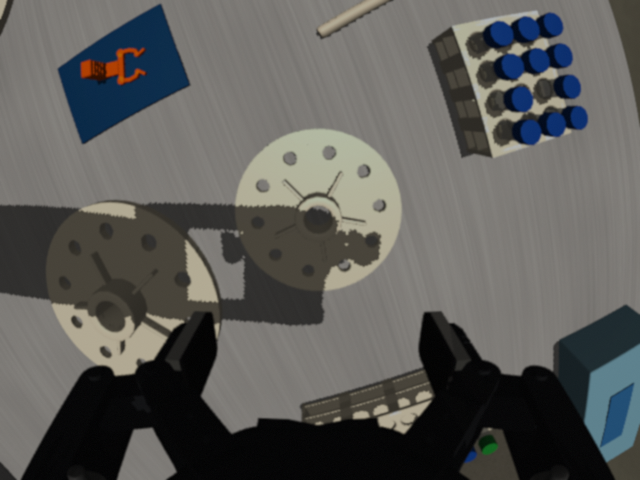

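The hub shows at about (319,213), nearly under the TCP, with the ribs and ten tube holes clear. I'll fit the plate outline for a finer centre.

```bash
cat >> h.py <<'E'
from scipy.optimize import least_squares
def fitcircle(cam,rect,r,z,st,g):
    t=np.linspace(0,2*np.pi,90)
    def f(c):
        q=np.array([proj(cam,(c[0]+r*np.cos(a),c[1]+r*np.sin(a),z),st) for a in t])
        return np.r_[q.min(0),q.max(0)]-rect
    s=least_squares(f,g);return s.x,s.fun
E
python3 - <<'E'
from h import *
st=state();im=cv2.imread("pics/w1.png")
print(fitcircle("wrist",[234.5,128.5,402,290.5],75,8,st,(592,-214)))
c=fitcircle("wrist",[234.5,128.5,402,290.5],75,8,st,(592,-214))[0]
for z,r in((30,20),(30,12),(8,75)):
    for a in np.linspace(0,6.28,60):
        p=proj("wrist",(c[0]+r*np.cos(a),c[1]+r*np.sin(a),z),st);cv2.circle(im,tuple(int(v*8) for v in p),4,(0,0,255),-1,shift=3)
cv2.imwrite("pics/w1c.png",cv2.resize(im[115:305,220:420],None,fx=3,fy=3))
print(move((c[0],c[1],60)))
E
```

```text
(array([ 594.69337797, -211.08965606]), array([ 0.40895556, -0.10286493, -0.40909163,  0.07230516]))
[ 0.8426  0.0086 -0.0265  0.      0.      0.    ]
```

View pics/w1c.png

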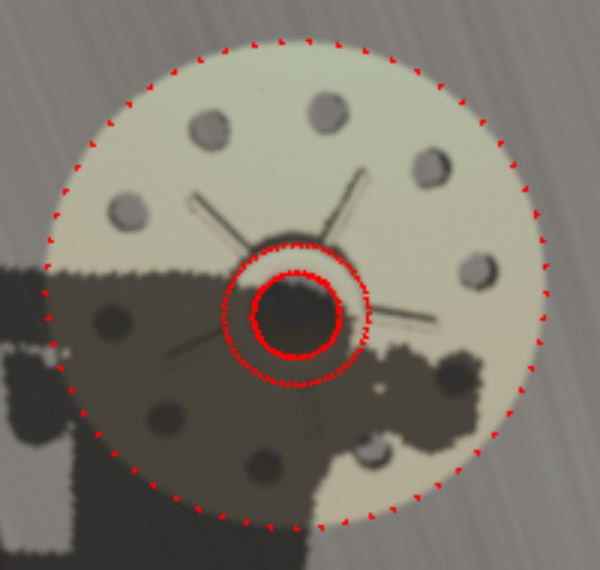

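carry_out:
  commands:
    - [[0.24,0.0086,-0.0265,0,0,0],[0.48,0.0086,-0.0265,0,0,0],[0.72,0.0086,-0.0265,0,0,0],[0.84,0.0086,-0.0265,0,0,0],[0.84,0.0086,-0.0265,0,0,0],[0.84,0.0086,-0.0265,0,0,0]]

```text
time_s: 3.45
tcp_pos: [594.0, -210.5, 59.3]
eef_rot: [-93.5, 89.8, 156.5]
wrist_force: [-0.2, -1.3, 0.7]
gripper_width: 1.002
```

carry_out:
  commands:
    - [[0.12,0,0,0,0,0],[0.24,0,0,0,0,0],[0.3333,0,0,0,0,0],[0.3333,0,0,0,0,0],[0.3333,0,0,0,0,0],[0.3333,0,0,0,0,0]]

```text
time_s: 3.95
tcp_pos: [595.9, -211.5, 12.1]
eef_rot: [85.2, 89.8, -24.8]
wrist_force: [0.7, 0.1, 0.6]
gripper_width: 0.999
```

carry_out:
  commands:
    - [[0,0,0,0,0,0],[0,0,0,0,0,0],[0,0,0,0,0,0],[0,0,0,0,0,0],[0,0,0,0,0,0],[0,0,0,0,0,0],[0,0,0,0,0,0],[0,0,0,0,0,0],[0,0,0,0,0,0],[0,0,0,0,0,0],[0,0,0,0,0,0],[0,0,0,0,0,0]]
  gripper: 1.0
  squeeze: 60

```text
time_s: 4.95
tcp_pos: [595.4, -211.3, 11.5]
eef_rot: [86.1, 89.9, -23.9]
wrist_force: [-0.0, 0.1, 6.5]
gripper_width: 0.444
```

Gripped at about 38 mm, which fits the 40 mm hub. I'll lift and check from a script.

carry_out:
  commands:
    - [[-0.1,0,0,0,0,0],[-0.3,0,0,0,0,0],[-0.5,0,0,0,0,0],[-0.75,0,0,0,0,0],[-0.95,0,0,0,0,0],[-1,0,0,0,0,0],[-1,0,0,0,0,0],[-1,0,0,0,0,0]]

```text
time_s: 5.62
tcp_pos: [594.0, -210.7, 159.3]
eef_rot: [-93.6, 89.9, 156.4]
wrist_force: [-0.8, 0.5, -2.9]
gripper_width: 0.442
```

```bash
python3 - <<'E'
from h import *
st=state();print(st["tcp_pos"],st["gripper_width"],st["wrist_force"],R.from_euler("xyz",st["eef_rot"],degrees=True).as_matrix().round(3).tolist())
print(move((496,125,190)))
for n,z in(("top",82),):
    for uv,zz in(((213.1,236.9),82),((209.8,235),129)): print(pt(n,uv,zz).round(1))
E
```

```text
[ 594.0465297  -210.66501747  159.31646249] 0.4419278335912853 [-0.84568324  0.51151511 -2.9174498 ] [[-0.001, 0.94, -0.342], [0.001, -0.342, -0.94], [-1.0, -0.001, -0.0]]
[-0.2024 -1.3804 -1.8789  0.      0.      0.    ]
[540.5 252.1  82. ]
[541.3 249.1 129. ]
```

carry_out:
  commands:
    - [[-0.1,-0.2,-0.2,0,0,0],[-0.2,-0.4,-0.4,0,0,0],[-0.2,-0.6,-0.6,0,0,0],[-0.2,-0.7,-0.8,0,0,0],[-0.2,-0.7,-0.95,0,0,0],[-0.2,-0.7,-0.95,0,0,0]]

```text
time_s: 6.12
tcp_pos: [543.0, -37.1, 186.7]
eef_rot: [-96.9, 89.7, 153.3]
wrist_force: [0.4, 0.3, -2.0]
gripper_width: 0.441
```

carry_out:
  commands:
    - [[0,-0.2,-0.2,0,0,0],[0,-0.4,-0.45,0,0,0],[0,-0.6,-0.65,0,0,0],[0,-0.68,-0.85,0,0,0],[0,-0.68,-0.93,0,0,0],[0,-0.68,-0.93,0,0,0],[0,-0.68,-0.93,0,0,0],[0,-0.68,-0.93,0,0,0]]

```text
time_s: 6.78
tcp_pos: [496.4, 123.6, 188.7]
eef_rot: [-48.0, 89.8, -158.1]
wrist_force: [-0.5, 0.1, -2.3]
gripper_width: 0.439
```

```bash
python3 - <<'E'
from h import *
st=state();print(st["tcp_pos"],st["gripper_width"]);im=snapshot("wrist");im=im[:,:,::-1].copy();cv2.imwrite("pics/w2.png",im)
print(recognise("spindle","wrist"))
for P in((541,250,82),(541,250,129)):print(proj("wrist",P,st))
np.save("st2.npy",st,allow_pickle=True)
E
```

```text
[496.4148004  123.63263513 188.69930102] 0.4385198805415651
[{'rect': [273.4, 3.3, 358.2, 83.6], 'confidence': 0.76}]
[314.97049891  47.68539068]
[314.24357733  30.32358554]
```

View pics/w2.png

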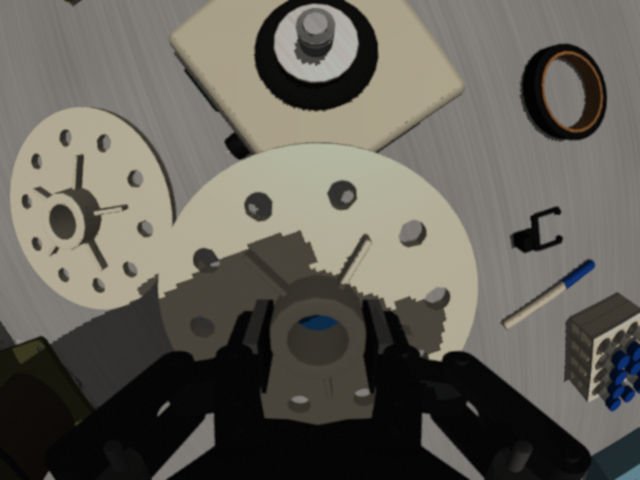

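The seat shows as the white disc at rect (273–358, 3–83) with the head at (316,27), and the wheel hangs level. I'll fit the seat centre.

```bash
python3 - <<'E'
from h import *
st=np.load("st2.npy",allow_pickle=True).item();im=cv2.imread("pics/w2.png")
c,f=fitcircle("wrist",[273.4,3.3,358.2,83.6],28,82,st,(541,250));print(c,f)
# refine with seat colour edges
g=cv2.cvtColor(im,cv2.COLOR_BGR2GRAY);m=(g[:130,240:400]>120).astype(np.uint8)
n,l,s,cc=cv2.connectedComponentsWithStats(m);print([x.tolist() for x in s if 300<x[4]<8000])
# wheel in hand: plate rim at underside height zu+8
zu=188.7-11.5
T=st["tcp_pos"]
for z,r,p in((zu+8,75,T),):
  q=np.array([proj("wrist",(p[0]+r*np.cos(a),p[1]+r*np.sin(a),z),st) for a in np.linspace(0,6.28,90)]);print(q.min(0),q.max(0))
def show(P,r):
  for a in np.linspace(0,6.28,60):
    q=proj("wrist",(P[0]+r*np.cos(a),P[1]+r*np.sin(a),P[2]),st);cv2.circle(im,tuple(int(v*8) for v in q),4,(0,0,255),-1,shift=3)
show((*c,82),28);show((*c,124),11);show((*c,129),6.5);show((T[0],T[1],zu+8),75);show((T[0],T[1],zu+30),12)
cv2.imwrite("pics/w2c.png",cv2.resize(im[0:380,140:500],None,fx=1.57,fy=1.57))
st=state();print(move((c[0],c[1],188),down(-20)))
E
```

```text
[542.72579147 253.22856775] [-0.28858249  0.51323466  0.28804267 -0.46882564]
[[0, 0, 139, 130, 7662], [35, 4, 83, 78, 3270], [64, 12, 23, 22, 393]]
[156.31707436 141.39289754] [477.04426883 430.37153593]
[ 8.800e-03 -1.030e-02 -9.178e-01 -1.400e-03  7.000e-04  8.000e-04]
```

View pics/w2c.png

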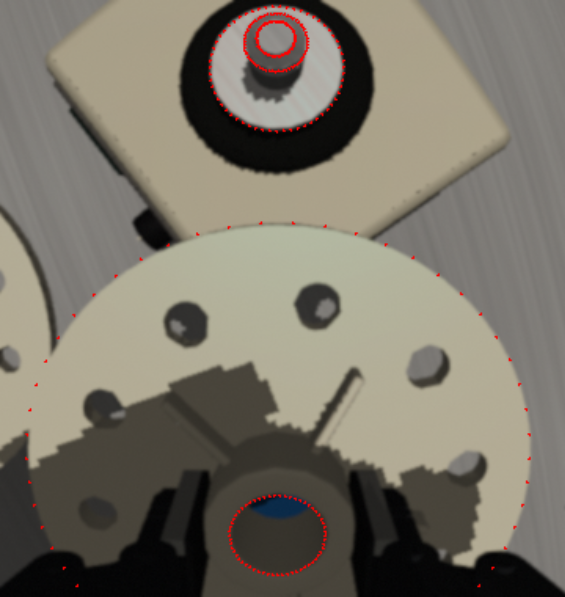

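Overlays match the seat, the head and the held wheel to about a pixel. I'll move over the spindle.

carry_out:
  commands:
    - [[0,-0.005,-0.15,0,0,0],[0,-0.005,-0.35,0,0,0],[0,-0.01,-0.55,0,0,0],[0,-0.01,-0.75,0,0,0],[0,-0.01,-0.88,0,0,0],[0,-0.01,-0.918,0,0,0],[0,-0.01,-0.918,0,0,0],[0,-0.01,-0.918,0,0,0],[0,-0.01,-0.918,0,0,0]]

```text
time_s: 7.63
tcp_pos: [542.4, 253.2, 190.1]
eef_rot: [-21.6, 89.9, -131.7]
wrist_force: [-0.6, -0.1, -2.9]
gripper_width: 0.441
```

carry_out:
  commands:
    - [[0.08,0,0,0,0,0],[0.16,0,0,0,0,0],[0.2,0,0,0,0,0],[0.22,0,0,0,0,0],[0.22,0,0,0,0,0],[0.22,0,0,0,0,0]]

```text
time_s: 8.13
tcp_pos: [542.3, 254.6, 156.9]
eef_rot: [-47.7, 90.0, -157.7]
wrist_force: [0.7, 0.1, -2.8]
gripper_width: 0.443
```

```bash
python3 - <<'E'
from h import *
for i in range(3):
    st=state();print(st["tcp_pos"],st["wrist_force"].round(1),move((542.6,253,93.5),down(-20),st));snapshot("wrist")
E
```

```text
[542.28390677 254.61369424 156.86648543] [ 0.7  0.1 -2.8] [ 4.224e-01  5.900e-03  9.200e-03 -2.000e-04  3.000e-04  4.000e-04]
[542.66743639 254.76002381 157.5211084 ] [-0.1  0.1 -1.9] [ 4.268e-01  3.500e-03  1.130e-02 -2.000e-04 -1.000e-04 -2.000e-04]
[542.83671009 254.90389839 157.87082439] [ 0.1  0.4 -1.7] [ 4.291e-01  2.500e-03  1.270e-02 -1.000e-04 -4.000e-04 -5.000e-04]
```

carry_out:
  commands:
    - [[0.03,0.003,0.01,0,0,0],[0.07,0.003,0.01,0,0,0],[0.11,0.003,0.01,0,0,0],[0.15,0.003,0.01,0,0,0],[0.18,0.003,0.01,0,0,0],[0.21,0.003,0.01,0,0,0],[0.21,0.003,0.01,0,0,0]]

```text
time_s: 8.87
tcp_pos: [541.8, 253.1, 124.3]
eef_rot: [-54.8, 89.9, -164.8]
wrist_force: [0.2, 0.6, -3.0]
gripper_width: 0.442
```

carry_out:
  commands:
    - [[0.03,0,0,0,0,0],[0.06,0,0,0,0,0],[0.09,0,0,0,0,0],[0.12,0,0,0,0,0],[0.15,0,0,0,0,0],[0.18,0,0,0,0,0],[0.18,0,0,0,0,0],[0.18,0,0,0,0,0]]

```text
time_s: 9.53
tcp_pos: [542.1, 253.1, 98.2]
eef_rot: [-50.7, 89.9, -160.7]
wrist_force: [0.3, 1.0, -2.1]
gripper_width: 0.441
```

carry_out:
  commands:
    - [[0.01,0,0,0,0,0],[0.018,0,0,0,0,0],[0.024,0,0,0,0,0],[0.028,0,0,0,0,0],[0.028,0,0,0,0,0]]

```text
time_s: 9.95
tcp_pos: [542.4, 253.2, 94.6]
eef_rot: [122.6, 90.0, 12.6]
wrist_force: [-0.1, 0.9, -2.4]
gripper_width: 0.44
```

carry_out:
  commands:
    - [[0.004,0,0,0,0,0],[0.007,0,0,0,0,0],[0.007,0,0,0,0,0]]

```text
time_s: 10.2
tcp_pos: [542.4, 253.2, 93.6]
eef_rot: [113.0, 90.0, 3.0]
wrist_force: [-0.2, 1.1, -2.8]
gripper_width: 0.442
```

carry_out:
  commands:
    - [[0.005,0,0,0,0,0],[0.01,0,0,0,0,0],[0.012,0,0,0,0,0],[0.012,0,0,0,0,0]]

```text
time_s: 10.53
tcp_pos: [543.4, 253.6, 93.4]
eef_rot: [130.8, 89.9, 20.8]
wrist_force: [-0.1, -0.3, 5.3]
gripper_width: 0.442
```

Seated: the vertical force rose about 8 N at a TCP height of 93.4 mm. I'll release, rise and look.

carry_out:
  commands:
    - [[0,0,0,0,0,0],[0,0,0,0,0,0],[0,0,0,0,0,0],[0,0,0,0,0,0],[0,0,0,0,0,0],[0,0,0,0,0,0],[0,0,0,0,0,0],[0,0,0,0,0,0],[0,0,0,0,0,0]]
  gripper: 0.0

```text
time_s: 11.28
tcp_pos: [542.4, 253.2, 91.7]
eef_rot: [-48.2, 90.0, -158.2]
wrist_force: [0.1, 0.2, -0.2]
gripper_width: 1.002
```

carry_out:
  commands:
    - [[-0.1,0,0,0,0,0],[-0.3,0,0,0,0,0],[-0.5,0,0,0,0,0],[-0.75,0,0,0,0,0],[-0.93,0,0,0,0,0],[-0.93,0,0,0,0,0],[-0.93,0,0,0,0,0],[-0.93,0,0,0,0,0]]

```text
time_s: 11.95
tcp_pos: [542.0, 253.0, 230.6]
eef_rot: [-47.8, 89.9, -157.8]
wrist_force: [-0.3, 0.9, -1.1]
gripper_width: 1.0
```

```bash
python3 - <<'E'
from h import *
st=state();print(st["tcp_pos"],st["qpos"].round(1));im=snapshot("wrist")[:,:,::-1].copy()
print(recognise("wheel","wrist")[:3])
c=(542.6,253)
def show(P,r,col=(0,0,255)):
  Q=np.array([proj("wrist",(P[0]+r*np.cos(a),P[1]+r*np.sin(a),P[2]),st) for a in np.linspace(0,6.28,60)])
  print(P,r,Q.min(0).round(1),Q.max(0).round(1))
  for q in Q:cv2.circle(im,tuple(int(v*8) for v in q),4,col,-1,shift=3)
raw=im.copy()
show((*c,90),75);show((*c,112),20);show((*c,124),11)
cv2.imwrite("pics/w3r.png",raw)
cv2.imwrite("pics/w3.png",im[0:400])
np.save("st3.npy",st,allow_pickle=True)
# next: hover over clip
print(move((468,-15,200),down(-102+180 if 0 else -20),st))
E
```

```text
[542.01348347 253.0119525  230.55422691] [ 19.9   0.7 101.4  -0.   78.   39.9]
[{'rect': [49.7, 226.5, 200.6, 374.3], 'confidence': 0.7}, {'rect': [224.4, 132.0, 410.0, 315.1], 'confidence': 0.6}, {'rect': [299.2, 222.5, 332.8, 257.1], 'confidence': 0.57}]
(542.6, 253, 90) 75 [224.6 133.7] [410.6 313.1]
(542.6, 253, 112) 20 [290.4 211.1] [344.8 263. ]
(542.6, 253, 124) 11 [302.  227.6] [333.3 257.3]
[ 2.0480e-01  1.4820e-01  1.8476e+00 -2.0000e-04  4.0000e-04  4.0000e-04]
```

View pics/w3.png

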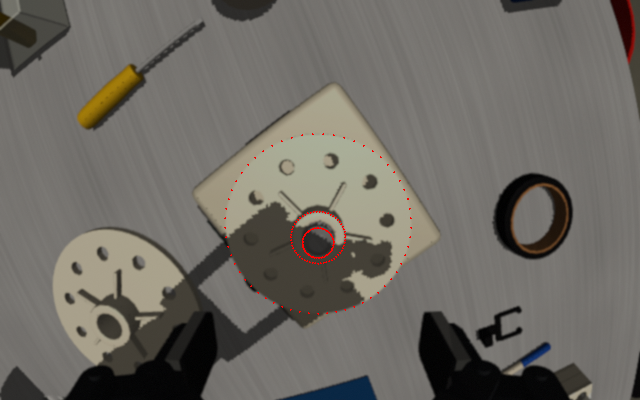

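The seated wheel matches the projected outline at plate height 90 mm, and the hub is round the spindle at (542.6, 253). Next I'll hover over the clip with the jaws along its y.

carry_out:
  commands:
    - [[0,0.07,0.2,0,0,0],[0,0.07,0.45,0,0,0],[0,0.07,0.7,0,0,0],[0,0.07,0.92,0,0,0],[0,0.07,0.92,0,0,0]]

```text
time_s: 12.47
tcp_pos: [502.7, 116.0, 229.0]
eef_rot: [-41.1, 89.7, -151.3]
wrist_force: [0.5, 0.5, -1.0]
gripper_width: 0.996
```

carry_out:
  commands:
    - [[0.2,0.07,0.25,-0.08,0,0],[0.4,0.07,0.5,-0.16,0,0],[0.4,0.07,0.75,-0.24,0,0],[0.4,0.07,0.92,-0.32,0,0],[0.4,0.07,0.92,-0.4,0,0],[0.4,0.07,0.92,-0.48,0,0],[0.4,0.07,0.92,-0.56,0,0],[0.4,0.07,0.92,-0.64,0,0],[0.4,0.07,0.92,-0.72,0,0],[0.4,0.07,0.92,-0.8,0,0],[0.4,0.07,0.92,-0.88,0,0],[0.4,0.07,0.92,-0.96,0,0]]

```text
time_s: 13.47
tcp_pos: [466.9, -12.9, 169.6]
eef_rot: [-166.7, 89.8, 167.7]
wrist_force: [-0.3, -0.3, -0.3]
gripper_width: 1.003
```

carry_out:
  commands:
    - [[0,0,0,-0.08,0,0],[0,0,0,-0.13,0,0],[0,0,0,-0.13,0,0],[0,0,0,-0.13,0,0]]

```text
time_s: 13.8
tcp_pos: [467.1, -13.1, 170.0]
eef_rot: [-176.4, 89.9, 169.3]
wrist_force: [-0.2, 1.1, 0.5]
gripper_width: 1.0
```

```bash
python3 - <<'E'
from h import *
st=state();print(st["tcp_pos"],st["qpos"].round(1));im=snapshot("wrist")[:,:,::-1].copy()
print(R.from_euler("xyz",st["eef_rot"],degrees=True).as_matrix().round(3).tolist())
print(recognise("clip","wrist"))
cv2.imwrite("pics/w4.png",im)
q=proj("wrist",(468,-16,8),st).round().astype(int);print(q)
u,v=np.clip(q[0]-80,0,480),np.clip(q[1]-60,0,360);print(u,v)
cv2.imwrite("pics/w4c.png",cv2.resize(im[v:v+120,u:u+160],None,fx=5,fy=5,interpolation=cv2.INTER_CUBIC))
np.save("st4.npy",st,allow_pickle=True)
E
```

```text
[467.08208183 -13.05659796 170.0112759 ] [ -8.2 -14.1 120.8   0.   73.5 -83.9]
[[-0.002, 0.247, 0.969], [0.0, 0.969, -0.247], [-1.0, -0.0, -0.002]]
[]
[314 224]
234 164
```

View pics/w4c.png

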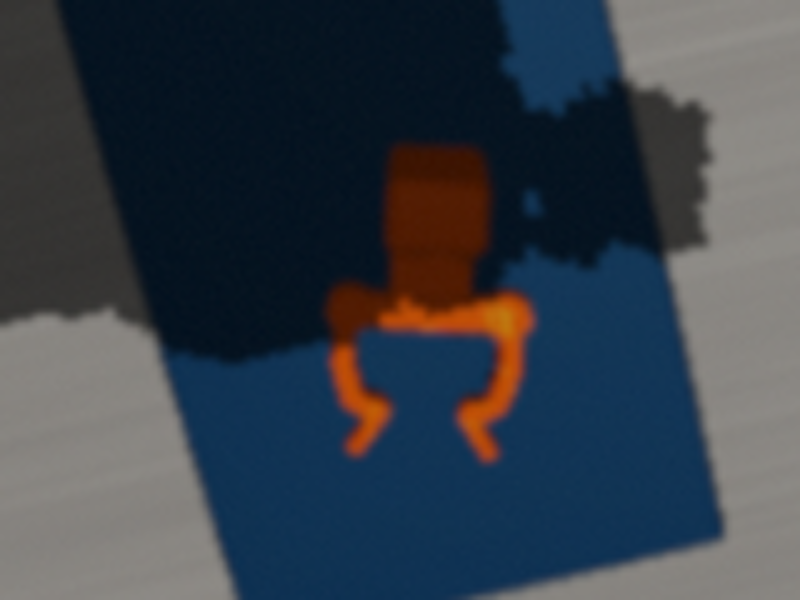

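The crop shows the clip fork at z≈8: mouth tips at crop (352,452)/(494,458), shoulders at (345,305)/(515,310), and the grip block's top face centred near (439,163).

```bash
python3 - <<'E'
from h import *
st=np.load("st4.npy",allow_pickle=True).item()
P=lambda u,v,z:pt("wrist",(234+u/5,164+v/5),z,st)[:2]
tl,tr=P(352,455,8),P(494,460,8);sl,sr=P(332,310,8),P(533,315,8)
print("tips",tl,tr,np.linalg.norm(tl-tr),"shoulder span",np.linalg.norm(sl-sr))
a=(tl+tr)/2-(sl+sr)/2;n1=np.degrees(np.arctan2(a[1],a[0]))
b=tl-tr if 1 else 0;n2=np.degrees(np.arctan2(*(tl-tr)[::-1]));n3=np.degrees(np.arctan2(*(sl-sr)[::-1]))
print("yaw est",n1,n2,n3)
# block top face corners (z=35)
B=[P(u,v,35) for u,v in((392,147),(487,150),(388,180),(490,180))];print(np.round(B,1),"width",np.linalg.norm(B[2]-B[3]),"len",np.linalg.norm((B[0]+B[1]-B[2]-B[3])/2))
g=np.mean(B,0);m=(tl+tr)/2
v=m-g;print("grip",g,"mouth",m,"dist (49)",np.linalg.norm(v),"yaw",np.degrees(np.arctan2(v[1],v[0])))
E
```

```text
tips [493.38291015 -30.81972452] [500.36727817  -7.07003188] 24.755389250996966 shoulder span 34.18206868203947
yaw est -17.74461361005262 -106.38768471655142 -105.70675096271822
[[437.9  -8.9]
 [441.9   4.9]
 [442.7 -10.8]
 [446.5   4.2]] width 15.496048347045466 len 4.873975583077972
grip [442.27946023  -2.6433634 ] mouth [496.87509416 -18.9448782 ] dist (49) 56.97738699654406 yaw -16.624910535159923
```

```bash
python3 - <<'E'
from h import *
st=np.load("st4.npy",allow_pickle=True).item()
P=lambda u,v,z:pt("wrist",(234+u/5,164+v/5),z,st)[:2]
B=[P(u,v,35) for u,v in((387,180),(490,180),(387,246),(490,252))];print("w",np.linalg.norm(B[0]-B[1]),"len",np.linalg.norm(B[0]-B[2]))
g=np.mean(B,0);m=(P(352,455,8)+P(494,460,8))/2;v=m-g;y=np.degrees(np.arctan2(v[1],v[0]))
print("grip",g,"mouth",m,np.linalg.norm(v),y)
yaw=-16.4;c=np.cos(np.radians(yaw));s=np.sin(np.radians(yaw))
g2=m-49*np.array([c,s]);print("grip from mouth",g2)
gg=(g+g2)/2;print(gg,move((*gg,60),down(90+yaw)))
E
```

```text
w 15.647958186106248 len 10.323243561727567
grip [449.85164894  -4.66131339] mouth [496.87509416 -18.9448782 ] 49.14493487496849 -16.896374389545866
grip from mouth [449.86870941  -5.11014682]
[449.86017917  -4.88573011] [ 7.368e-01  2.490e-02 -1.252e-01  2.350e-02 -9.000e-04  1.000e-04]
```

carry_out:
  commands:
    - [[0.2,0.025,-0.125,0.0235,0,0],[0.4,0.025,-0.125,0.0235,0,0],[0.6,0.025,-0.125,0.0235,0,0],[0.735,0.025,-0.125,0.0235,0,0],[0.735,0.025,-0.125,0.0235,0,0],[0.735,0.025,-0.125,0.0235,0,0]]

```text
time_s: 14.4
tcp_pos: [449.4, -4.9, 60.1]
eef_rot: [-171.7, 89.8, 171.9]
wrist_force: [0.7, -0.6, 1.1]
gripper_width: 1.001
```

```bash
python3 - <<'E'
from h import *
for i in range(3):
    st=state();print(st["tcp_pos"],move((449.9,-4.9,7),down(73.5),st));im=snapshot("wrist")
E
```

```text
[449.39230713  -4.92663944  60.05938617] [ 3.537e-01  1.300e-03  4.300e-03  1.600e-03 -2.000e-03  3.000e-04]
[450.87921683  -5.1490983   61.69431304] [ 3.646e-01 -3.000e-04 -6.900e-03  1.700e-03  3.000e-04 -1.000e-04]
[451.74067939  -5.27727918  62.69624524] [ 3.713e-01 -1.200e-03 -1.340e-02  1.800e-03  1.600e-03 -3.000e-04]
```

carry_out:
  commands:
    - [[0.1,0,-0.007,0,0,0],[0.2,0,-0.007,0,0,0],[0.3,0,-0.007,0,0,0],[0.36,0,-0.007,0,0,0],[0.36,0,-0.007,0,0,0],[0.36,0,-0.007,0,0,0]]

```text
time_s: 15.05
tcp_pos: [450.0, -4.9, 7.8]
eef_rot: [10.1, 90.0, -6.2]
wrist_force: [-0.1, 0.8, 0.7]
gripper_width: 0.998
```

carry_out:
  commands:
    - [[0,0,0,0,0,0],[0,0,0,0,0,0],[0,0,0,0,0,0],[0,0,0,0,0,0],[0,0,0,0,0,0],[0,0,0,0,0,0],[0,0,0,0,0,0],[0,0,0,0,0,0],[0,0,0,0,0,0],[0,0,0,0,0,0],[0,0,0,0,0,0],[0,0,0,0,0,0]]
  gripper: 1.0
  squeeze: 90

```text
time_s: 16.05
tcp_pos: [449.8, -4.9, 7.5]
eef_rot: [4.6, 90.0, -11.7]
wrist_force: [-1.6, 0.7, 5.3]
gripper_width: 0.165
```

carry_out:
  commands:
    - [[0,0,0,0,0,0],[0,0,0,0,0,0],[0,0,0,0,0,0],[0,0,0,0,0,0]]

```text
time_s: 16.38
tcp_pos: [449.9, -4.9, 7.6]
eef_rot: [8.3, 90.0, -8.0]
wrist_force: [-1.1, -0.6, 4.7]
gripper_width: 0.164
```

The clip block is gripped at about 14–16 mm. I'll lift it and carry it to a standoff beside the spindle.

carry_out:
  commands:
    - [[-0.1,0,0,0,0,0],[-0.3,0,0,0,0,0],[-0.5,0,0,0,0,0],[-0.75,0,0,0,0,0],[-0.95,0,0,0,0,0],[-1,0,0,0,0,0],[-1,0,0,0,0,0],[-1,0,0,0,0,0]]

```text
time_s: 17.05
tcp_pos: [448.9, -4.7, 156.1]
eef_rot: [-172.7, 90.0, 171.0]
wrist_force: [-1.1, -0.5, -0.7]
gripper_width: 0.166
```

```bash
python3 - <<'E'
from h import *
st=state();print(st["tcp_pos"],st["gripper_width"],st["wrist_force"]);im=snapshot("wrist")[:,:,::-1].copy();cv2.imwrite("pics/w5.png",im)
np.save("st5.npy",st,allow_pickle=True)
T=R.from_euler("xyz",st["eef_rot"],degrees=True).as_matrix();t=st["tcp_pos"]
# predicted clip in tool frame: origin 34 ahead along tool z, underside 4.5 above... 
def C(x,y,z): return t+T@np.array([4.5-z,y,34+x])
for a in np.linspace(0,1,12):
  for p in(C(-40+12*a,8,32),C(-40+12*a,-8,32),C(-40,-8+16*a,32),C(-28,-8+16*a,32),C(15,-12+24*a,5),C(-10,-17+34*a,5)):
    q=proj("wrist",p,st);cv2.circle(im,tuple(int(v*8) for v in q),4,(0,255,0),-1,shift=3)
q=proj("wrist",C(0,0,5),st).astype(int);print(q)
u,v=q[0]-80,min(max(q[1]-60,0),360)
cv2.imwrite("pics/w5c.png",cv2.resize(im[v:v+120,u:u+160],None,fx=5,fy=5,interpolation=cv2.INTER_CUBIC));print(u,v)
print(move((472,274,165),down(73.4),st))
E
```

```text
[448.94056244  -4.74562787 156.12028998] 0.16585243258900012 [-1.10818911 -0.46203341 -0.73926654]
[315 377]
235 317
[-5.9100e-02  1.8267e+00 -3.7440e-01  3.2000e-03 -5.0000e-04  1.0000e-04]
```

View pics/w5c.png

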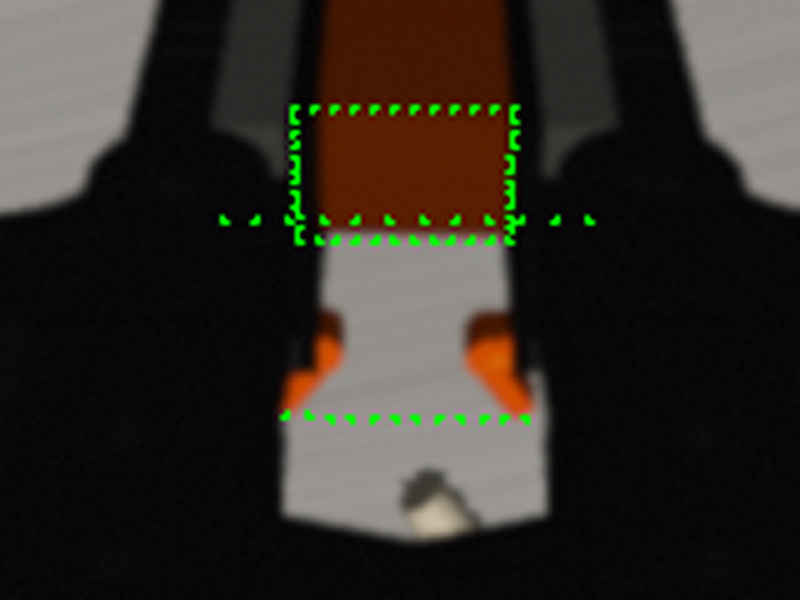

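The clip sits as predicted in the jaws: mouth at crop rows 413 against 418 expected (about 0.5 mm), centred and level. Now to the standoff.

carry_out:
  commands:
    - [[-0.06,0.2,-0.1,0,0,0],[-0.06,0.45,-0.19,0,0,0],[-0.06,0.7,-0.19,0,0,0],[-0.06,0.91,-0.19,0,0,0],[-0.06,0.91,-0.19,0,0,0]]

```text
time_s: 17.52
tcp_pos: [459.6, 137.9, 163.3]
eef_rot: [-178.4, 89.8, 165.5]
wrist_force: [-1.6, -0.6, 0.5]
gripper_width: 0.166
```

carry_out:
  commands:
    - [[0,0.25,-0.1,0,0,0],[0,0.5,-0.185,0,0,0],[0,0.7,-0.185,0,0,0],[0,0.85,-0.185,0,0,0],[0,0.91,-0.185,0,0,0],[0,0.91,-0.185,0,0,0],[0,0.91,-0.185,0,0,0],[0,0.91,-0.185,0,0,0],[0,0.91,-0.185,0,0,0],[0,0.91,-0.185,0,0,0]]

```text
time_s: 18.35
tcp_pos: [472.0, 271.9, 166.0]
eef_rot: [-98.5, 90.0, -114.9]
wrist_force: [0.5, 0.0, 0.1]
gripper_width: 0.167
```

```bash
cat >>h.py <<'E'
def rel(st,sp=(542.6,253.0),off=33.5,dz=4.5):
    "clip origin relative to spindle axis: short of axis along tool z, lateral along tool y, underside height"
    T=R.from_euler("xyz",st["eef_rot"],degrees=True).as_matrix()
    d=T.T@np.r_[np.array(sp)-st["tcp_pos"][:2],0]
    return np.round([d[2]-off,d[1],st["tcp_pos"][2]-dz],2)
E
python3 - <<'E'
from h import *
for i in range(3):
    st=state();print(st["tcp_pos"].round(2),rel(st),R.from_euler("xyz",st["eef_rot"],degrees=True).as_matrix().round(3)[:,1],st["wrist_force"].round(1));im=snapshot("wrist")
E
```

```text
[472.01 271.88 165.95] [ 39.55   1.81 161.45] [ 0.282  0.959 -0.   ] [0.5 0.  0.1]
[472.09 272.05 166.1 ] [ 39.52   1.61 161.6 ] [ 0.282  0.959 -0.   ] [ 0.4 -0.  -0.3]
[472.13 272.25 166.21] [ 39.53   1.4  161.71] [0.282 0.959 0.   ] [ 0.   0.3 -1.1]
```

carry_out:
  commands:
    - [[0.1,0.009,0,0,0,0],[0.2,0.009,0,0,0,0],[0.27,0.009,0,0,0,0],[0.305,0.009,0,0,0,0],[0.305,0.009,0.02,0,0,0],[0.305,0.009,0.04,0,0,0],[0.305,0.009,0.06,0,0,0],[0.305,0.009,0.06,0,0,0],[0.305,0.009,0.06,0,0,0],[0.305,0.009,0.06,0,0,0]]

```text
time_s: 19.33
tcp_pos: [481.5, 271.9, 120.9]
eef_rot: [42.8, 89.9, 26.5]
wrist_force: [-0.1, 1.1, -0.7]
gripper_width: 0.166
```

```bash
python3 - <<'E'
from h import *
for i in range(3):
    st=state();print(st["tcp_pos"].round(2),rel(st),st["wrist_force"].round(1));im=snapshot("wrist")
im=im[:,:,::-1].copy();cv2.imwrite("pics/w6.png",im)
for z,r in((112,20),(124,11)):
  for a in np.linspace(0,6.28,70):
    q=proj("wrist",(542.6+r*np.cos(a),253+r*np.sin(a),z),st);cv2.circle(im,tuple(int(v*8) for v in q),4,(0,255,0),-1,shift=3)
cv2.imwrite("pics/w6c.png",cv2.resize(im[320:480,210:430],None,fx=3.6,fy=3.6,interpolation=cv2.INTER_CUBIC))
E
```

```text
[481.49 271.89 120.89] [ 30.45  -0.96 116.39] [-0.1  1.1 -0.7]
[481.32 271.87 120.72] [ 30.61  -0.89 116.22] [-0.4 -0.  -0.8]
[481.2  271.83 120.58] [ 30.71  -0.83 116.08] [0.4 1.6 0.2]
```

View pics/w6c.png

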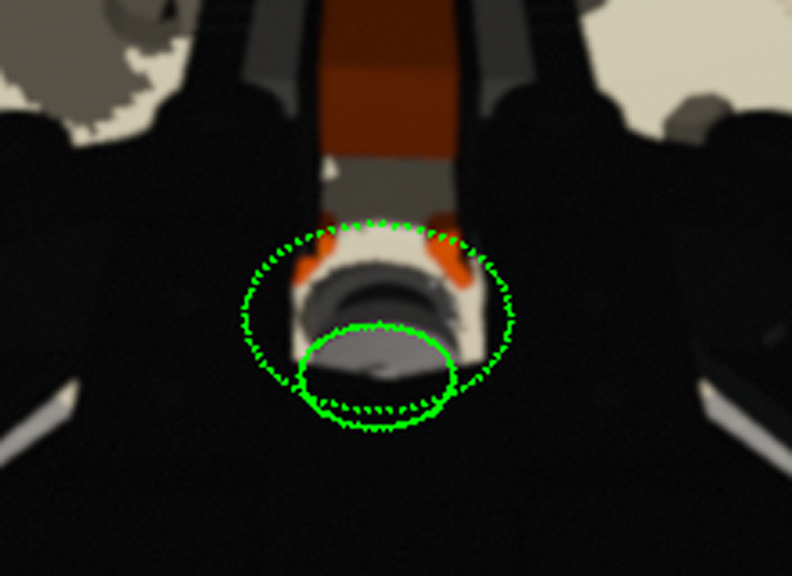

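The head is centred at crop x≈378 and the clip mouth at 384, so the clip is about 0.8 mm off to the side, as computed. I'll correct that and feel down for the hub.

carry_out:
  commands:
    - [[0.007,-0.005,0,0,0,0],[0.014,-0.005,0,0,0,0],[0.014,-0.005,0,0,0,0],[0.014,-0.005,0,0,0,0]]

```text
time_s: 19.82
tcp_pos: [480.7, 271.0, 118.0]
eef_rot: [-142.6, 90.0, -158.9]
wrist_force: [0.1, -0.2, -0.9]
gripper_width: 0.16
```

carry_out:
  commands:
    - [[0.004,0,0,0,0,0],[0.007,0,0,0,0,0],[0.007,0,0,0,0,0],[0.007,0,0,0,0,0]]

```text
time_s: 20.15
tcp_pos: [480.8, 271.0, 117.1]
eef_rot: [-150.3, 90.0, -166.6]
wrist_force: [0.0, -0.3, -0.4]
gripper_width: 0.167
```

carry_out:
  commands:
    - [[0.004,0,0,0,0,0],[0.007,0,0,0,0,0],[0.007,0,0,0,0,0],[0.007,0,0,0,0,0]]

```text
time_s: 20.48
tcp_pos: [480.9, 271.0, 116.0]
eef_rot: [-152.6, 90.0, -168.9]
wrist_force: [1.4, 0.1, -0.9]
gripper_width: 0.169
```

carry_out:
  commands:
    - [[0.003,0,0,0,0,0],[0.005,0,0,0,0,0],[0.005,0,0,0,0,0],[0.005,0,0,0,0,0]]

```text
time_s: 20.82
tcp_pos: [481.0, 271.1, 115.4]
eef_rot: [34.7, 90.0, 18.3]
wrist_force: [0.2, 0.8, -1.3]
gripper_width: 0.169
```

carry_out:
  commands:
    - [[0.003,0,0,0,0,0],[0.005,0,0,0,0,0],[0.005,0,0,0,0,0],[0.005,0,0,0,0,0]]

```text
time_s: 21.15
tcp_pos: [481.1, 271.1, 114.9]
eef_rot: [39.0, 90.0, 22.6]
wrist_force: [-0.5, 0.1, 1.2]
gripper_width: 0.168
```

carry_out:
  commands:
    - [[0.002,0,0,0,0,0],[0.004,0,0,0,0,0],[0.004,0,0,0,0,0],[0.004,0,0,0,0,0]]

```text
time_s: 21.48
tcp_pos: [481.2, 271.2, 114.4]
eef_rot: [40.9, 89.9, 24.6]
wrist_force: [0.2, 0.1, 3.3]
gripper_width: 0.164
```

```bash
python3 - <<'E'
from h import *
for i in range(5):
    st=state();print(st["tcp_pos"].round(2),rel(st),st["wrist_force"].round(1),st["torque"].round(2));im=snapshot("wrist")
E
```

```text
[481.21 271.22 114.44] [ 30.53  -0.25 109.94] [0.2 0.1 3.3] [-0.05 -0.14  0.03]
[481.22 271.19 114.42] [ 30.52  -0.22 109.92] [-0.8  0.2  3. ] [-0.01 -0.1  -0.02]
[481.22 271.19 114.4 ] [ 30.52  -0.22 109.9 ] [-0.7  0.3  3.2] [-0.02 -0.11  0.05]
[481.16 271.16 114.35] [ 30.56  -0.18 109.85] [-0.5  0.1  4.4] [ 0.02 -0.1   0.01]
[481.15 271.16 114.31] [ 30.58  -0.18 109.81] [ 0.  -0.2  4. ] [ 0.06 -0.13 -0.02]
```

The hub is felt at TCP z≈115, with force climbing 2 to 4 N below that. I'll back off about 1.3 mm and approach to 15 mm short.

carry_out:
  commands:
    - [[-0.009,-0.0015,0,0,0,0],[-0.009,-0.0015,0,0,0,0],[-0.009,-0.0015,0.025,0,0,0],[-0.009,-0.0015,0.05,0,0,0],[-0.009,-0.0015,0.075,0,0,0],[-0.009,-0.0015,0.095,0,0,0],[-0.009,-0.0015,0.1,0,0,0],[-0.009,-0.0015,0.1,0,0,0],[-0.009,-0.0015,0.1,0,0,0],[-0.009,-0.0015,0.1,0,0,0]]

```text
time_s: 22.57
tcp_pos: [495.6, 266.6, 115.7]
eef_rot: [28.3, 90.0, 12.0]
wrist_force: [-1.2, 0.3, 5.2]
gripper_width: 0.165
```

```bash
python3 - <<'E'
from h import *
for i in range(4):
    st=state();print(st["tcp_pos"].round(2),rel(st),st["wrist_force"].round(1));im=snapshot("wrist")
E
```

```text
[495.62 266.63 115.71] [1.5420e+01 1.1000e-01 1.1121e+02] [-1.2  0.3  5.2]
[495.56 266.65 115.71] [ 15.48   0.12 111.21] [-2.6  0.8  4.7]
[495.57 266.63 115.7 ] [ 15.47   0.13 111.2 ] [-1.4  0.4  5.3]
[495.56 266.65 115.73] [1.5480e+01 1.1000e-01 1.1123e+02] [-1.7 -0.   5.5]
```

The upward force is now 6 N with the mouth over the hub, so the earlier touch was only on the hub's edge. I'll raise until it is nearly free.

carry_out:
  commands:
    - [[-0.005,0,0,0,0,0],[-0.009,0,0,0,0,0],[-0.009,0,0,0,0,0],[-0.009,0,0,0,0,0]]

```text
time_s: 23.1
tcp_pos: [494.9, 266.4, 116.2]
eef_rot: [-140.3, 89.9, -156.6]
wrist_force: [-0.7, -0.0, 1.1]
gripper_width: 0.167
```

```bash
python3 - <<'E'
from h import *
for i in range(4):
    st=state();print(st["tcp_pos"].round(2),rel(st),st["wrist_force"].round(1),st["torque"].round(2));im=snapshot("wrist")
E
```

```text
[494.91 266.43 116.16] [ 16.05   0.51 111.66] [-0.7 -0.   1.1] [0.06 0.06 0.05]
[494.92 266.45 116.19] [ 16.04   0.48 111.69] [-0.9 -0.5  1.1] [0.04 0.07 0.02]
[494.93 266.47 116.23] [ 16.03   0.47 111.73] [-1.   0.8  0.3] [0.03 0.06 0.02]
[494.93 266.46 116.2 ] [ 16.04   0.47 111.7 ] [-0.8  0.2  1.2] [0.05 0.1  0.04]
```

carry_out:
  commands:
    - [[-0.006,0.002,0,0,0,0],[-0.006,0.002,0.007,0,0,0],[-0.006,0.002,0.014,0,0,0],[-0.006,0.002,0.02,0,0,0],[-0.006,0.002,0.02,0,0,0]]

```text
time_s: 23.72
tcp_pos: [498.2, 266.1, 117.4]
eef_rot: [167.4, 90.0, 151.1]
wrist_force: [-0.9, 1.3, -0.9]
gripper_width: 0.164
```

carry_out:
  commands:
    - [[0,0,0.007,0,0,0],[0,0,0.014,0,0,0],[0,0,0.02,0,0,0],[0,0,0.02,0,0,0],[0,0,0.02,0,0,0]]

```text
time_s: 24.13
tcp_pos: [500.9, 265.3, 117.4]
eef_rot: [-163.9, 90.0, 179.8]
wrist_force: [-3.1, 1.3, 0.3]
gripper_width: 0.167
```

```bash
python3 - <<'E'
from h import *
for i in range(3):
    st=state();print(st["tcp_pos"].round(2),rel(st),st["wrist_force"].round(1),st["torque"].round(2));im=snapshot("wrist")
E
```

```text
[500.86 265.25 117.42] [ 1.0000e+01 -4.0000e-02  1.1292e+02] [-3.1  1.3  0.3] [0.36 0.45 0.09]
[500.85 265.24 117.4 ] [ 1.000e+01 -2.000e-02  1.129e+02] [-2.7  2.8 -1.8] [0.38 0.49 0.09]
[500.9  265.21 117.42] [  9.95  -0.   112.92] [-2.8  2.8 -0.8] [ 0.35  0.51 -0.01]
```

The spindle is bearing and being followed at about 3 N. I'll press on in small steps.

carry_out:
  commands:
    - [[0,0,0.007,0,0,0],[0,0,0.014,0,0,0],[0,0,0.02,0,0,0],[0,0,0.027,0,0,0],[0,0,0.027,0,0,0]]

```text
time_s: 24.7
tcp_pos: [504.2, 264.2, 117.3]
eef_rot: [-168.9, 89.9, 174.8]
wrist_force: [-6.1, 3.4, 0.8]
gripper_width: 0.17
```

carry_out:
  commands:
    - [[0,0,0.007,0,0,0],[0,0,0.014,0,0,0],[0,0,0.014,0,0,0],[0,0,0.014,0,0,0]]

```text
time_s: 25.03
tcp_pos: [505.9, 263.6, 117.0]
eef_rot: [-163.3, 89.8, -179.6]
wrist_force: [-4.4, 2.9, -1.6]
gripper_width: 0.166
```

carry_out:
  commands:
    - [[0,0,0.005,0,0,0],[0,0,0.01,0,0,0],[0,0,0.013,0,0,0],[0,0,0.013,0,0,0],[0,0,0.013,0,0,0]]

```text
time_s: 25.45
tcp_pos: [509.7, 262.8, 118.1]
eef_rot: [16.2, 89.9, -0.2]
wrist_force: [1.3, 0.6, -0.1]
gripper_width: 0.167
```

```bash
python3 - <<'E'
from h import *
for i in range(4):
    st=state();T=R.from_euler("xyz",st["eef_rot"],degrees=True).as_matrix();print(rel(st),"tool force",(T.T@st["wrist_force"]).round(1),st["torque"].round(2));im=snapshot("side")
cv2.imwrite("pics/s7.png",im[:,:,::-1])
E
```

```text
[ 8.4000e-01 -1.0000e-01  1.1359e+02] tool force [0.1 1.  1.1] [ 0.04 -0.05  0.01]
[ 1.0300e+00 -7.0000e-02  1.1347e+02] tool force [ 0.6  1.5 -0.5] [ 0.12 -0.06 -0.01]
[ 1.2000e+00 -6.0000e-02  1.1336e+02] tool force [1.  0.6 0.5] [ 0.17 -0.06  0.05]
[ 1.3000e+00 -7.0000e-02  1.1331e+02] tool force [0.4 0.8 0.3] [ 0.03 -0.05  0.06]
```

The force climbed to about 7 N and then dropped to about zero at about 1 mm short: the snap. I'll press a little more to feel the cross-piece bear.

carry_out:
  commands:
    - [[0,0,0.006,0,0,0],[0,0,0.012,0,0,0],[0,0,0.018,0,0,0],[0,0,0.018,0,0,0],[0,0,0.018,0,0,0]]

```text
time_s: 26.07
tcp_pos: [511.3, 262.2, 117.5]
eef_rot: [-166.4, 90.0, 177.3]
wrist_force: [-1.2, 0.4, 0.7]
gripper_width: 0.161
```

carry_out:
  commands:
    - [[0,0,0.006,0,0,0],[0,0,0.013,0,0,0],[0,0,0.013,0,0,0],[0,0,0.013,0,0,0]]

```text
time_s: 26.4
tcp_pos: [513.1, 261.7, 117.5]
eef_rot: [-171.8, 90.0, 171.9]
wrist_force: [-3.0, 1.5, 1.7]
gripper_width: 0.166
```

```bash
python3 - <<'E'
from h import *
for i in range(4):
    st=state();T=R.from_euler("xyz",st["eef_rot"],degrees=True).as_matrix();print(rel(st),"tool force",(T.T@st["wrist_force"]).round(1),st["torque"].round(2));im=snapshot("side")
E
```

```text
[-2.7800e+00 -7.0000e-02  1.1302e+02] tool force [-1.7  0.6 -3.3] [0.23 0.5  0.06]
[-2.8000e+00 -6.0000e-02  1.1301e+02] tool force [-2.1  0.5 -2.7] [ 0.22  0.49 -0.  ]
[-2.8400e+00 -6.0000e-02  1.1302e+02] tool force [-1.3  0.8 -3. ] [ 0.21  0.56 -0.02]
[-2.8600e+00 -5.0000e-02  1.1304e+02] tool force [-0.8  1.8 -2.6] [ 0.15  0.5  -0.01]
```

Home: 3 N at 2.8 mm of spindle offset, matching 1 N/mm. I'll ease back to neutral, release, and rise.

carry_out:
  commands:
    - [[0.001,0,-0.006,0,0,0],[0.002,0,-0.012,0,0,0],[0.003,0,-0.018,0,0,0],[0.003,0,-0.018,0,0,0],[0.003,0,-0.018,0,0,0]]

```text
time_s: 27.02
tcp_pos: [510.9, 262.3, 117.2]
eef_rot: [11.1, 90.0, -5.2]
wrist_force: [-1.2, -0.3, 0.2]
gripper_width: 0.169
```

carry_out:
  commands:
    - [[0,0,0,0,0,0],[0,0,0,0,0,0],[0,0,0,0,0,0],[0,0,0,0,0,0],[0,0,0,0,0,0],[0,0,0,0,0,0],[0,0,0,0,0,0],[0,0,0,0,0,0],[0,0,0,0,0,0],[0,0,0,0,0,0]]
  gripper: 0.0

```text
time_s: 27.85
tcp_pos: [510.7, 262.4, 117.1]
eef_rot: [40.3, 90.0, 24.0]
wrist_force: [0.7, 0.3, 0.2]
gripper_width: 1.003
```

carry_out:
  commands:
    - [[-0.05,0,0,0,0,0],[-0.15,0,0,0,0,0],[-0.3,0,0,0,0,0],[-0.5,0,0,0,0,0],[-0.75,0,0,0,0,0],[-0.93,0,0,0,0,0],[-0.93,0,0,0,0,0],[-0.93,0,0,0,0,0],[-0.93,0,0,0,0,0]]

```text
time_s: 28.6
tcp_pos: [510.4, 262.3, 256.4]
eef_rot: [-145.9, 90.0, -162.2]
wrist_force: [-0.1, 0.1, -0.8]
gripper_width: 1.001
```

```bash
python3 - <<'E'
from h import *
st=state();print(st["tcp_pos"]);im=snapshot("wrist")[:,:,::-1].copy();cv2.imwrite("pics/w8r.png",im)
c=np.radians(-16.5);ux=np.array([np.cos(c),np.sin(c)]);uy=np.array([-ux[1],ux[0]])
def C(x,y,z):
    p=np.array([542.6,253])+x*ux+y*uy;return (*p,112+z)
def dot(p,col):
    q=proj("wrist",p,st);cv2.circle(im,tuple(int(v*8) for v in q),3,col,-1,shift=3)
for a in np.linspace(0,1,10):
    for p in(C(-40+12*a,8,32),C(-40+12*a,-8,32),C(-40,-8+16*a,32),C(-28,-8+16*a,32),C(15,-12+24*a,5)):dot(p,(0,255,0))
for a in np.linspace(0,6.28,50):dot((542.6+11*np.cos(a),253+11*np.sin(a),124),(255,0,255))
q=proj("wrist",C(-10,0,5),st).astype(int);u,v=q[0]-70,max(0,q[1]-55)
cv2.imwrite("pics/w8.png",cv2.resize(im[v:v+110,u:u+140],None,fx=5.4,fy=5.4,interpolation=cv2.INTER_CUBIC))
E
```

```text
[510.43740136 262.28145659 256.40751736]
```

View pics/w8.png

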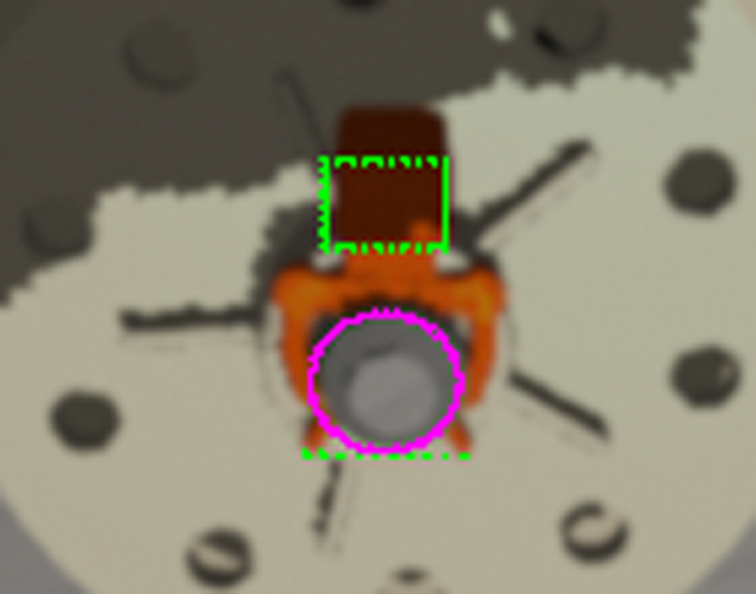

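The crop shows the clip with both arms closed round the spindle under the head. Its mouth is at row ~448 against 455 predicted (under 1.5 mm), it looks level, and it's released. I'll hand in.

```bash
python3 -c "
from bench import *
print(hand_in())"
```

```text
the job is handed in; nothing more can be done
None
```

The smallest wheel is on the spindle and down on its seat, and the orange clip is pressed into the groove above its hub. Both are released, and the job was handed in about 29 s into the 72 s; no verdict is reported.

- **Wheel:** The vertical force rose about 8 N when it reached the seat. After release, its outline in the wrist picture matched the predicted seated height to about 1–2 pixels.
- **Clip:** The push climbed to about 7 N, then dropped to zero at the snap. It rose again to about 3 N at 2.8 mm of spindle offset, as the cross-piece should. I eased back to neutral before letting go.
- **Snap force:** The 7 N I read is below the 9 N the task gives as the minimum. Readings carried about 1 N of noise and were taken only between steps, so the true peak may have fallen in between.
- **Final picture:** The clip lies level under the head with both arms closed. Its mouth is within about 1.5 mm of where it should be, and the gripper is clear above.
- **One disagreement:** Feeling down for the hub, I first touched about 1.5 mm lower than expected, apparently on the hub's edge. I raised the clip until it was free before pressing.
- **Not checked:** I did not check the other things on the bench again after the job, though the gripper was kept clear of them.

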